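# Make up the two plating kits

## Task

Make up the two plating kits from the things in the front part of the bench. Into the cardboard carton put the small beaker, the grey anode box and the dropper bottle, all standing upright on its floor in one row along its length, with the box between the beaker and the bottle; they only just fit, so place each with the other two in mind. Into the steel tray put the glass vial, upright, and the small black roll of tape, flat, both on the tray's floor beside the tweezers that already lie there; leave the tweezers and the little dipping cup where they are.

Things in the scene. Friction and masses are not known exactly. Their poses are not given: they have to be found in the camera images.
- carton: open brown cardboard carton, fixed to the bench; outside 159 (its x) by 84 (its y) by 28 mm high, walls and floor 4 mm thick, so inside 151 by 76 mm and 24 mm deep. Origin: centre of its underside, on the bench top. x along its length, z up
- kit_tray: open stainless steel tray, fixed to the bench; outside 128 (its x) by 238 (its y) by 20 mm high, floor 2 mm thick, walls 2 mm thick and 18 mm high, inside 122 by 232 mm. Origin: centre of its underside. y along its length, z up. The tweezers lie along its +x long wall
- beaker_c (a point): clear plastic small beaker, open upward, standing, 57 mm across at the rim, a little narrower at the foot, 71 mm high; the point is on its axis, half-way up (35.5 mm over its underside), z up
- box_c (a point): grey plastic anode box with a black seam round it and a white blank label on top, standing, 36 mm (its x) by 60 mm (its y) by 64 mm high, solid and firm; the point is its centre (32 mm over its underside), z up
- dropper_c (a point): dropper bottle with a pointed cap, standing alone in the front part of the bench (not one of the row at the back wall); round body 34 mm across and 70 mm high, then a cap 20 mm across up to 101 mm; the point is on its axis 50 mm over its underside, z up
- vial_c (a point): small glass vial with a black screw cap, standing alone in the front part of the bench (not one of the row at the back wall); body 25 mm across, 62 mm high with the cap (21 mm across, the top 10 mm); the point is on its axis, half-way up (31 mm), z up
- tape_c (a point): small black roll of tape lying flat, 53 to 55 mm across, 19 mm high, does not squash; the point is its centre (9.5 mm over its underside), z up
- dip_cup: little clear dipping cup, open upward, 35 mm across, 50 mm high; stays where it is. Origin: centre of its underside
- tweezers: steel tweezers lying in the steel tray along its length, 14 mm (its x) by 142 mm (its y) by 9 mm high; stay where they are. Origin: centre of their underside
Things that resemble listed ones, but are neither listed nor needed, are in the scene too. What is shaped like the part that bears tape_c but red is not meant.

How it is judged:
At the end, for the whole second after the job is handed in: Beaker, anode box and dropper bottle stand on the carton's floor between its walls, the box in the middle of the row (either way round); vial and small tape roll are on the tray's floor inside its walls. All upright or flat within 0.12 rad, heights within 4 mm, and staying so (((x of beaker_c in the frame of carton between -0.052 and -0.018 m and y of beaker_c in the frame of carton between -0.014 and 0.014 m and z of beaker_c in the frame of carton between 0.0355 and 0.0435 m and x of box_c in the frame of carton between -0.006 and 0.029 m and y of box_c in the frame of carton between -0.014 and 0.014 m and z of box_c in the frame of carton between 0.032 and 0.04 m and x of dropper_c in the frame of carton between 0.03 and 0.064 m and y of dropper_c in the frame of carton between -0.026 and 0.026 m and z of dropper_c in the frame of carton between 0.05 and 0.058 m) or (x of beaker_c in the frame of carton between 0.018 and 0.052 m and y of beaker_c in the frame of carton between -0.014 and 0.014 m and z of beaker_c in the frame of carton between 0.0355 and 0.0435 m and x of box_c in the frame of carton between -0.029 and 0.006 m and y of box_c in the frame of carton between -0.014 and 0.014 m and z of box_c in the frame of carton between 0.032 and 0.04 m and x of dropper_c in the frame of carton between -0.064 and -0.03 m and y of dropper_c in the frame of carton between -0.026 and 0.026 m and z of dropper_c in the frame of carton between 0.05 and 0.058 m)) and x of vial_c in the frame of kit_tray between -0.05 and 0.05 m and y of vial_c in the frame of kit_tray between -0.105 and 0.105 m and z of vial_c in the frame of kit_tray between 0.029 and 0.037 m and x of tape_c in the frame of kit_tray between -0.036 and 0.036 m and y of tape_c in the frame of kit_tray between -0.091 and 0.091 m and z of tape_c in the frame of kit_tray between 0.0075 and 0.0155 m and angle between each of beaker_c, box_c, dropper_c, vial_c, tape_c's own z axis and vertical below 0.12 rad); the robot touches nothing.
It fails at once if the dipping cup is moved more than 30 mm (distance of dip_cup from where it was at the start of the episode above 0.03 m).
It fails at once if the tweezers are moved more than 40 mm (distance of tweezers from where it was at the start of the episode above 0.04 m).
It also fails if it takes over 131 s, if anything falls off the work surface, if the arm or the gripper's body presses on something with over 40 N, if the wrist force passes 120 N, or if a joint passes its speed limit or range.

## Robot

A 6-joint arm with a two-finger parallel gripper is mounted at the origin on a cart in front of the work surface, level with it; the furniture and walls round the work are solid. World frame = base frame: x ahead of the robot, y to its left, z up, the work surface at z = 0. Lengths are in m, angles in rad, forces in N, time in s.
With the tool pointing down it reaches from about 0.35 to 0.925 m from the base axis. Payload 6.4 kg.
Tool frame: the origin (TCP) lies midway between the tips of the shut fingers; the grasp point (between the pads) lies 19 mm behind it (r.grasp_offset is the distance from the TCP to the grasp point, in m); z points along the fingers, y is the direction in which the jaws open and shut (so a half turn about z gives the same grasp; the last joint's range is limited). The gripper opens to 94 mm and grips with 3 to 60 N. Pads are 16 mm wide; open, the fingers measure 119 mm over their backs; the gripper's body (75 mm by 177 mm) begins 78 mm behind the grasp point.
Start: joints at [-1.452, 0.245, 1.558, -0, 1.339, -0.174], TCP at [0.188, -0.622, 0.205] pointing down, gripper open.
Joint ranges: [-3.13, 3.13], [-1.02, 2.26], [0.13, 2.54], [-0.95, 4.09], [0.21, 2.88], [-2.74, 2.74]. Speed limits (rad/s): [2.57, 2.57, 3.14, 3.14, 3.14, 3.14].

## Interface

Orientations are given as a rotation vector (axis times angle).
In Python, from rig import r gives the robot as it stands. The module is installed in compiled form; this text tells all that it offers.
- The arm moves only by the tool apply_moves, never from a script. Its argument "motion" is a list of rows, each a list of 7 numbers: the finger opening in mm, from 0 to 94, then the shift along the tool's x, y, z in mm, then the turn, a rotation vector about the tool's x, y, z in degrees. A call has 1 to 5 rows; each row is the pose to reach, as a shift and turn from the pose measured when the call began, along the tool's axes at that moment; what a row does not reach only later rows make up. A row lasts 1/10 s, in which the tool goes at most 50 mm and 8.59 degrees, less where a joint would pass 70% of its speed; a pose out of reach is approached as far as the arm can. A call with a gripper value outside its range is refused whole. The fingers move at their own pace and stop on an object; the grip force is fixed at half the most. Time passes only in rows, so rows that repeat a pose let the fingers close. It gives the time, the measured TCP pose, the force and the opening at its end, in the units of the state.
- r.state(): the state, without advancing time (a new reading comes with each control period).
- r.read_camera(name): name is "scene" or "top"; returns a dict with "image" (480x640x3 uint8, red, green, blue), "range_z" (480x640 float32, m along the optical axis (not along the pixel's ray), 0 where there is no reading), "vertical_fov" (degrees; the focal length in pixels is half the picture's height over the tangent of half this angle, whatever the lens; pixels are square), "cx", "cy" (the principal point, pixels), "k1" (the pictures are not rectified: a ray, as slopes to the right and down, at radius r is drawn at 1 + k1 r^2 times it, then the intrinsics apply), "view" (4x4, takes a point from world to camera coordinates). Camera axes: x right, y down, z forward; pixel columns grow to the right and rows downward; lengths in m; the calibration is good to about 2 mm. A picture is of the moment at which its call begins.
- r.hand_in(): hands the job in, once; it reports no verdict.
The state is a dict: "time_s": time; "joint_positions": joint angles; "qvel": joint speeds; "effort": joint torques, N m; "ee_pos": TCP position; "tool_rot": TCP orientation; "ft_force": force on the tool from outside, world axes, zero at the start; "ft_torque": the same for the moment, N m; "grip_width": finger opening in m.
Only numpy, scipy, OpenCV 4.12 (cv2) and the standard library are available. Lean on these libraries where they do the work, as an engineer would, in place of code of your own. Each camera call takes 0.05 s, during which the arm holds its last target. There are 200 camera calls.

## Working session

There is one attempt and no reset: what is moved stays moved. The work goes in short steps, Python scripts to look and compute and a tool call to move; the robot and the scene stay as the last step left them, time stands still between calls to the robot, and variables do not carry over. Pictures are saved under pics/ and viewed, about 12 in all and at most 16, crops included, and the job is handed in when it is done.

Besides the shell and the picture viewer there is one more tool, called after ">>>" as name(argument=value, ...), one argument or row to a line, values as JSON. apply_moves: Moves the arm, as the interface text tells. Its arguments: {"type":"object","properties":{"motion":{"type":"array"}},"required":["motion"]}

```bash
mkdir -p pics; cat > h.py <<'E'
import numpy as np, cv2
from rig import r
def cam(n):
    c=r.read_camera(n); h=c["image"].shape[0]
    c["f"]=h/2/np.tan(np.radians(c["vertical_fov"])/2); return c
def slopes(c,uv):
    K=np.array([[c["f"],0,c["cx"]],[0,c["f"],c["cy"]],[0,0,1.]])
    return cv2.undistortPoints(np.array(uv,float).reshape(-1,1,2),K,np.array([c["k1"],0,0,0.]),).reshape(-1,2)
def onplane(c,uv,z):
    s=slopes(c,uv); R=c["view"][:3,:3]; t=c["view"][:3,3]; o=-R.T@t
    d=np.c_[s,np.ones(len(s))]@R
    return o+d*((z-o[2])/d[:,2])[:,None]
def cloud(c):
    z=c["range_z"]; v,u=np.mgrid[:z.shape[0],:z.shape[1]]
    s=slopes(c,np.stack([u.ravel(),v.ravel()],1)); zz=z.ravel()
    R=c["view"][:3,:3]; t=c["view"][:3,3]
    P=(np.c_[s*zz[:,None],zz]-t)@R; P[zz==0]=np.nan
    return P.reshape(*z.shape,3)
def save(n,im,s=1): cv2.imwrite("pics/"+n,cv2.resize(im[...,::-1],None,fx=s,fy=s,interpolation=cv2.INTER_CUBIC))
E
python3 - <<'E'
from h import *
for n in("top","scene"):
    c=cam(n); save(n+"0.png",c["image"]); np.savez(n+"0.npz",**c)
    V=c["view"]; print(n,c["f"],c["cx"],c["cy"],c["k1"],-V[:3,:3].T@V[:3,3],V[:3,:3].round(3).tolist())
s=r.state(); print(s); print(r.grasp_offset)
E
```

```text
top 623.6871685799878 327.2803853617317 242.52134213221316 0.052335176727399485 [0.33068979 0.04101333 1.38109543] [[-0.015, -1.0, 0.024], [-0.984, 0.011, -0.18], [0.179, -0.026, -0.983]]
scene 520.8199187239798 319.72792620342534 238.40087101302828 -0.057631105878219756 [-0.48545553  0.50948499  0.65951009] [[-0.413, -0.91, -0.018], [-0.416, 0.206, -0.886], [0.81, -0.359, -0.464]]
{'time_s': 0.1, 'joint_positions': array([-1.45212479e+00,  2.45728197e-01,  1.55883680e+00, -3.48759971e-05,
        1.33871345e+00, -1.74109077e-01]), 'qvel': array([-7.56113154e-04, -1.74726891e-03, -2.64719220e-03,  1.17353704e-04,
        6.63984519e-05,  1.58809602e-04]), 'effort': array([-1.55817752e-04, -4.16914058e+01, -3.15526915e+01,  6.86599477e-02,
        3.10140685e-02, -5.70788916e-05]), 'ee_pos': array([ 0.18752806, -0.62181481,  0.20449555]), 'tool_rot': array([-3.10632048e+00, -4.58024410e-01, -2.00968526e-05]), 'ft_force': array([-0.09119837,  0.58591476,  0.16308225]), 'ft_torque': array([0.0296827 , 0.04407576, 0.00455118]), 'grip_width': 0.09443598037506329}
0.0188
```

View pics/top0.png

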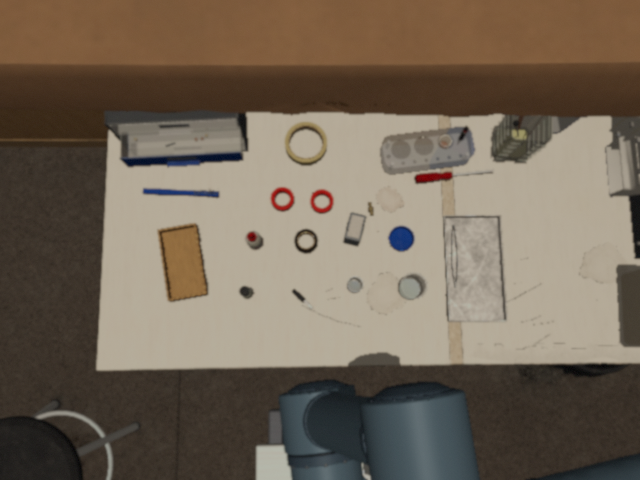

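View pics/scene0.png

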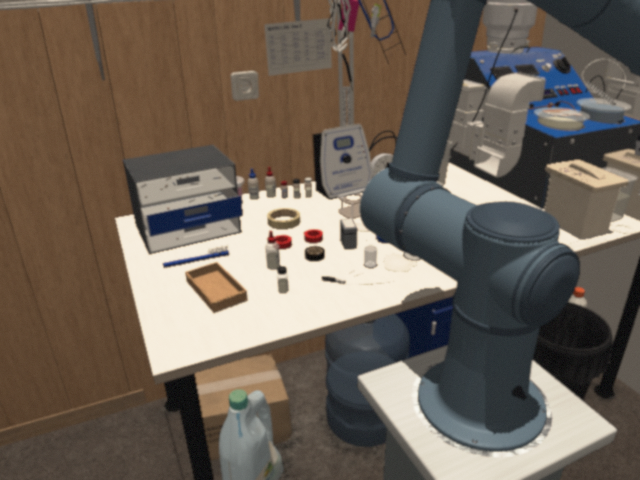

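Candidates in the top view:
- **Dropper bottle:** (254,240), red cap. The row at the back wall is excluded.
- **Vial:** (246,292), black cap.
- **Black tape:** (306,240). The red rolls at (283,199) and (322,201) and the big cream roll at (306,143) are not meant.
- **Box:** (355,228).
- **Beaker:** (411,287). The dip cup at (354,285) and the blue lid at (401,238) are not meant.
- **Carton:** (183,262).
- **Tray:** (475,268), with the tweezers at (454,255).

Next I'll measure these and check them in a crop.

```bash
python3 - <<'E'
from h import *
c=dict(np.load("top0.npz")); P=cloud(c); im=c["image"]
save("crop0.png",im[180:340,140:520],2.1)
H=P[...,2]
print("bench z",np.nanmedian(H[330:350,200:300]),np.nanmedian(H[200:215,120:150]))
for n,(u,v),rad,zmin in [("dropper",(254,240),16,.03),("vial",(246,292),14,.03),("tape",(306,240),16,.01),("box",(355,228),22,.04),("beaker",(411,287),20,.02),("cup",(354,285),12,.02),("blue",(401,238),16,.005)]:
    sub=P[v-rad:v+rad,u-rad:u+rad].reshape(-1,3); q=sub[sub[:,2]>zmin]
    print(n,len(q),"zmax",np.nanpercentile(q[:,2],[50,90,99]).round(4),"xy mean",q[:,:2].mean(0).round(4),"min",q.min(0).round(4),"max",q.max(0).round(4))
# box top
sub=P[205:250,335:375].reshape(-1,3); q=sub[sub[:,2]>.055]; print("boxtop",cv2.minAreaRect(q[:,:2].astype(np.float32)*1000))
# carton rim by colour
hsv=cv2.cvtColor(im,cv2.COLOR_RGB2HSV); m=((hsv[...,0]<22)&(hsv[...,1]>80)).astype(np.uint8); m[:, :140]=0;m[:215]=0;m[310:]=0;m[:,225:]=0
cn=max(cv2.findContours(m,0,1)[0],key=cv2.contourArea)
for z in(0.028,):
    p=onplane(c,cn.reshape(-1,2),z); print("carton",cv2.minAreaRect(p[:,:2].astype(np.float32)*1000), cv2.boxPoints(cv2.minAreaRect(p[:,:2].astype(np.float32)*1000)).round(1).tolist())
cor=[(444,217),(499,216),(506,320),(448,321)]
print("tray",onplane(c,cor,.02)[:,:2].round(4).tolist()); print("carton corners",onplane(c,[(159,231),(196,225),(207,293),(170,300)],.028)[:,:2].round(4).tolist())
print("tape ray",onplane(c,[(306,240.5)],.019), "tweez",onplane(c,[(454,227),(455,285)],.01))
E
```

```text
bench z 0.0007993056672509836 0.0010529825970607555
dropper 232 zmax [0.0676 0.0898 0.103 ] xy mean [0.5789 0.1636] min [0.5662 0.1484 0.0301] max [0.5992 0.1826 0.1047]
vial 120 zmax [0.0619 0.0666 0.0696] xy mean [0.4686 0.1809] min [0.4579 0.1703 0.0309] max [0.4809 0.1937 0.0704]
tape 281 zmax [0.0194 0.0232 0.0254] xy mean [0.5846 0.0524] min [0.5584 0.0274 0.0101] max [0.6109 0.0786 0.0267]
box 487 zmax [0.0648 0.0684 0.071 ] xy mean [ 0.6034 -0.0541] min [ 0.573  -0.0792  0.0406] max [ 0.639  -0.0305  0.072 ]
beaker 318 zmax [0.0648 0.073  0.0764] xy mean [ 0.4792 -0.1793] min [ 0.4484 -0.2037  0.0202] max [ 0.5045 -0.1475  0.0793]
cup 104 zmax [0.046  0.0533 0.0554] xy mean [ 0.4852 -0.0535] min [ 0.4667 -0.0696  0.0207] max [ 0.4996 -0.0352  0.0568]
blue 323 zmax [0.0081 0.0167 0.0203] xy mean [ 0.5908 -0.1618] min [ 0.5563 -0.1959  0.005 ] max [ 0.6271 -0.1248  0.0223]
boxtop ((605.869384765625, -54.609798431396484), (36.27558898925781, 61.13718032836914), 74.85807037353516)
carton ((539.4393920898438, 321.2742614746094), (160.53782653808594, 85.97195434570312), 10.019908905029297) [[452.8999938964844, 349.6000061035156], [467.8999938964844, 265.0], [626.0, 292.8999938964844], [611.0, 377.6000061035156]]
tray [[0.6342, -0.2578], [0.6351, -0.3812], [0.4035, -0.3811], [0.4027, -0.2549]]
carton corners [[0.6071, 0.3734], [0.6198, 0.2935], [0.4695, 0.2665], [0.4556, 0.345]]
tape ray [[0.58415459 0.05200191 0.019     ]] tweez [[ 0.61313605 -0.28137438  0.01      ]
 [ 0.48207091 -0.27673184  0.01      ]]
```

View pics/crop0.png

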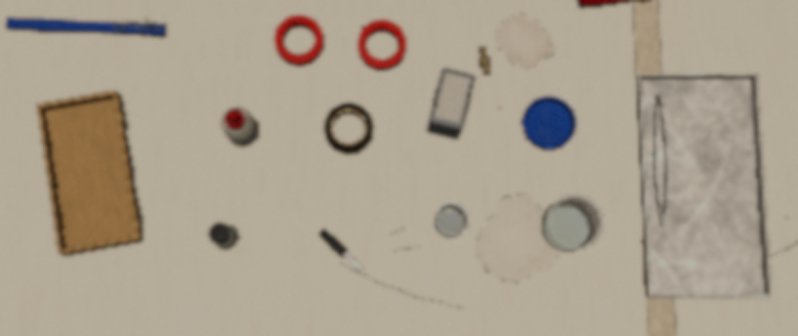

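The crop confirms the choices: beaker (570,225), cup (450,220), box (452,103), black tape (349,128), dropper (238,125) and vial (223,235), all in crop pixels. Next I'll refine the object centres with circle fits.

```bash
cat >> h.py <<'E'
def top_at(c,xy,z0,rad,ztop):
    """centre of the top face: enclosing box of points higher than z0 near xy, in mm"""
    P=cloud(c).reshape(-1,3); q=P[(P[:,2]>z0)&(np.hypot(P[:,0]-xy[0],P[:,1]-xy[1])<rad)]
    (x,y),R=cv2.minEnclosingCircle((q[:,:2]*1000).astype(np.float32))
    return len(q),np.round([x,y,R],1),(q[:,:2].mean(0)*1000).round(1),((np.percentile(q[:,:2],2,0)+np.percentile(q[:,:2],98,0))*500).round(1)
def go(x,y,psi,z):
    """tool-frame shift (mm) and turn (deg) to reach TCP x,y,z mm, pointing down, tool x at psi deg"""
    from scipy.spatial.transform import Rotation as Ro
    s=r.state(); R=Ro.from_rotvec(s["tool_rot"]); p=np.radians(psi)
    T=Ro.from_matrix(np.array([[np.cos(p),np.sin(p),0],[np.sin(p),-np.cos(p),0],[0,0,-1]]))
    d=R.inv().apply(np.array([x,y,z])-1000*s["ee_pos"])
    print("shift",d.round(1),"turn",np.degrees((R.inv()*T).as_rotvec()).round(2),"tcp",(1000*s["ee_pos"]).round(1),"w",round(s["grip_width"]*1000,1),"t",round(s["time_s"],2),"F",s["ft_force"].round(1))
E
python3 - <<'E'
from h import *
for n in("top","scene"):
    c=dict(np.load(n+"0.npz"))
    for o,xy,z0,rad in[("dropper",(.577,.166),.09,.03),("dropbody",(.577,.166),.03,.03),("vial",(.468,.182),.054,.03),("tape",(.584,.052),.012,.04),("box",(.606,-.0546),.055,.05),("beaker",(.4765,-.1756),.062,.045),("cup",(.485,-.054),.045,.03)]:
        try: print(n,o,*top_at(c,xy,z0,rad,0))
        except Exception as e: print(n,o,e)
go(477,-176,10,160)
E
```

```text
top dropper 402 [594.4 166.   17.5] [603.  166.2] [593.6 165.8]
top dropbody 611 [587.2 166.   21.8] [594.7 165.2] [587.1 165.1]
top vial 87 [469.9 182.9  11.2] [469.9 182.3] [470.2 182.2]
top tape 3351 [594.6  51.7  36.4] [606.1  52.1] [595.2  51.9]
top box 7708 [606.  -54.6  50. ] [615.7 -54.8] [622.8 -54.7]
top beaker 171 [ 476.5 -175.4   28.4] [ 478.5 -178.3] [ 476.2 -175. ]
top cup 53 [483.4 -52.6  17.4] [484.4 -53.5] [483.3 -52.5]
scene dropper 16 [578.3 168.1   6. ] [578.4 167.2] [579.1 167.2]
scene dropbody 294 [578.  167.7  17.5] [573.1 169.1] [574.4 167.8]
scene vial 60 [467.3 182.3  11.4] [465.7 183.6] [467.3 183.3]
scene tape 146 [582.8  52.5  28.4] [581.8  52.8] [581.8  52.1]
scene box 170 [603.2 -51.   34.6] [598.7 -51.6] [602.6 -52.1]
scene beaker index -1 is out of bounds for axis 0 with size 0
scene cup 50 [481.6 -49.8  20.8] [481.  -52.5] [481.2 -52.5]
shift [ 405.8 -343.2   45.2] turn [-0.1  -0.01  6.78] tcp [ 187.5 -621.8  204.5] w 94.4 t 0.1 F [-0.1  0.6  0.2]h.py:24: RuntimeWarning: Mean of empty slice.
  return len(q),np.round([x,y,R],1),(q[:,:2].mean(0)*1000).round(1),((np.percentile(q[:,:2],2,0)+np.percentile(q[:,:2],98,0))*500).round(1)
  ret = um.true_divide(
```

>>> apply_moves(
  motion=[
    [94,406,-343,20,0,0,6.8],
    [94,406,-343,20,0,0,6.8],
    [94,406,-343,20,0,0,6.8],
    [94,406,-343,20,0,0,6.8],
    [94,406,-343,20,0,0,6.8],
  ],
)

```text
time_s: 0.6
ee_pos: [0.3242, -0.4108, 0.1954]
tool_rot: [-3.127, -0.272, 0.0]
ft_force: [0.3, -0.5, -0.7]
grip_width: 0.0938
```

```bash
python3 -c "
from h import *
go(476.5,-175.5,10,140)"
```

```text
shift [ 190.6 -205.3   55.9] turn [-0.13 -0.   -0.05] tcp [ 324.2 -410.8  195.4] w 93.8 t 0.6 F [ 0.3 -0.5 -0.7]
```

>>> apply_moves(
  motion=[
    [94,190.6,-205.3,56,0,0,0],
    [94,190.6,-205.3,56,0,0,0],
    [94,190.6,-205.3,56,0,0,0],
    [94,190.6,-205.3,56,0,0,0],
    [94,190.6,-205.3,56,0,0,0],
  ],
)

```text
time_s: 1.1
ee_pos: [0.457, -0.2047, 0.1467]
tool_rot: [-3.127, -0.272, 0.0]
ft_force: [-0.3, -1.1, -0.1]
grip_width: 0.0944
```

```bash
python3 -c "
from h import *
go(476.5,-175.5,10,31)"
```

```text
shift [ 24.3 -25.1 115.8] turn [-0.13 -0.   -0.07] tcp [ 457.  -204.7  146.7] w 94.4 t 1.1 F [-0.3 -1.1 -0.1]
```

>>> apply_moves(
  motion=[
    [94,24.3,-25.1,20,0,0,0],
    [94,24.3,-25.1,45,0,0,0],
    [94,24.3,-25.1,80,0,0,0],
    [94,24.3,-25.1,115.8,0,0,0],
    [94,24.3,-25.1,115.8,0,0,0],
  ],
)

```text
time_s: 1.6
ee_pos: [0.4725, -0.1727, 0.0261]
tool_rot: [-3.121, -0.272, 0.014]
ft_force: [-0.6, 0.4, 0.2]
grip_width: 0.0941
```

>>> apply_moves(
  motion=[
    [30,0,0,0,0,0,0],
    [30,0,0,0,0,0,0],
    [30,0,0,0,0,0,0],
    [30,0,0,0,0,0,0],
    [30,0,0,0,0,0,0],
  ],
)

```text
time_s: 2.1
ee_pos: [0.4732, -0.1733, 0.0272]
tool_rot: [-3.122, -0.272, 0.011]
ft_force: [0.6, -0.0, 0.5]
grip_width: 0.0573
```

```bash
python3 -c "
from h import *
go(476.5,-175.5,10,31)"
```

```text
shift [ 2.8  2.7 -3.9] turn [-0.48  0.38 -0.05] tcp [ 473.2 -173.3   27.2] w 57.3 t 2.1 F [ 0.6 -0.   0.5]
```

>>> apply_moves(
  motion=[
    [30,0,0,0,0,0,0],
    [30,0,0,0,0,0,0],
    [30,0,0,-20,0,0,0],
    [30,0,0,-60,0,0,0],
    [30,0,0,-100,0,0,0],
  ],
)

```text
time_s: 2.6
ee_pos: [0.4731, -0.1734, 0.1275]
tool_rot: [-3.12, -0.271, 0.015]
ft_force: [0.8, -1.6, -1.4]
grip_width: 0.0553
```

>>> apply_moves(
  motion=[
    [30,0,0,-30,0,0,0],
    [30,0,0,-30,0,0,0],
    [30,0,0,-30,0,0,0],
  ],
)

```text
time_s: 2.9
ee_pos: [0.4734, -0.1737, 0.1575]
tool_rot: [-3.121, -0.271, 0.014]
ft_force: [-0.4, 0.1, -1.3]
grip_width: 0.0556
```

```bash
python3 - <<'E'
from h import *
C=np.array([539.4,321.3]); ex=np.array([np.cos(np.radians(10)),np.sin(np.radians(10))])
for d in(-41,11.5,52.5): print((C+d*ex).round(1))
for n in("top","scene"):
    c=cam(n); save(n+"1.png",c["image"])
    z=c["image"]
t=C-41*ex; go(t[0],t[1],10,160)
im=np.hstack([cv2.imread("pics/top1.png")[180:420,330:530],cv2.imread("pics/scene1.png")[180:420,150:460]]); cv2.imwrite("pics/a1.png",cv2.resize(im,None,fx=1.5,fy=1.5))
E
```

```text
[499.  314.2]
[550.7 323.3]
[591.1 330.4]
shift [ 1.104e+02 -4.753e+02  3.000e-01] turn [-0.72  0.63 -0.06] tcp [ 472.3 -173.   155.5] w 55.6 t 3.0 F [-0.2  0.7 -1.1]
```

View pics/a1.png

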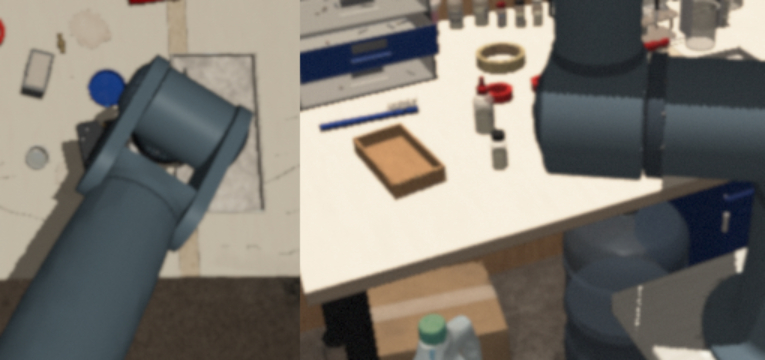

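>>> apply_moves(
  motion=[
    [30,50,-238,0,-0.6,0.6,0],
    [30,50,-238,0,-0.6,0.6,0],
    [30,50,-238,0,-0.6,0.6,0],
    [30,50,-238,0,-0.6,0.6,0],
    [30,50,-238,0,-0.6,0.6,0],
  ],
)

```text
time_s: 3.5
ee_pos: [0.4788, 0.0724, 0.1559]
tool_rot: [-3.127, -0.273, 0.007]
ft_force: [0.5, 0.0, 0.1]
grip_width: 0.0555
```

```bash
python3 -c "
from h import *
go(496.5,313.8,10,130)"
```

```text
shift [  59.3 -234.7   26.4] turn [-0.18  0.23 -0.04] tcp [478.8  72.4 155.9] w 55.5 t 3.5 F [0.5 0.  0.1]
```

>>> apply_moves(
  motion=[
    [30,59.3,-234.7,10,0,0,0],
    [30,59.3,-234.7,10,0,0,0],
    [30,59.3,-234.7,26,0,0,0],
    [30,59.3,-234.7,26,0,0,0],
    [30,59.3,-234.7,26,0,0,0],
  ],
)

```text
time_s: 4.0
ee_pos: [0.4949, 0.3156, 0.1276]
tool_rot: [-3.128, -0.274, 0.013]
ft_force: [0.8, 0.1, -0.2]
grip_width: 0.0555
```

>>> apply_moves(
  motion=[
    [30,0,0,0,0,0,0],
    [30,0,0,0,0,0,0],
  ],
)

```text
time_s: 4.2
ee_pos: [0.493, 0.3158, 0.1247]
tool_rot: [3.129, 0.277, -0.02]
ft_force: [0.6, 0.1, -0.3]
grip_width: 0.0559
```

```bash
python3 -c "
from h import *
go(496.5,313.8,10,60)
c=cam('scene'); save('s2.png',c['image'][170:330,130:330],3)"
```

```text
shift [ 4.   2.6 64.7] turn [-0.05  0.74  0.12] tcp [493.  315.8 124.7] w 55.9 t 4.2 F [ 0.6  0.1 -0.3]
```

View pics/s2.png

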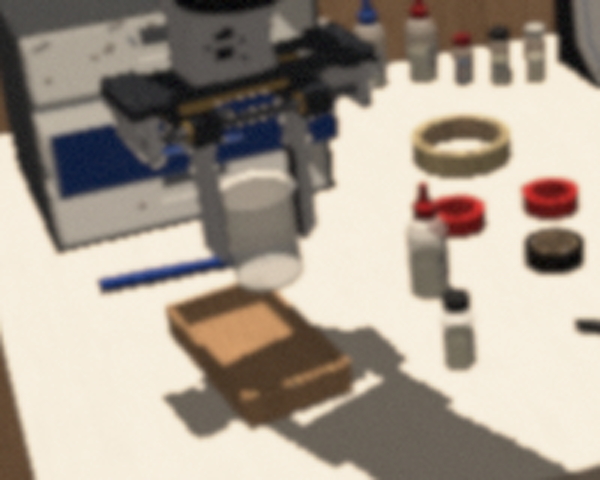

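>>> apply_moves(
  motion=[
    [30,4,2.6,20,0,0.7,0],
    [30,4,2.6,50,0,0.7,0],
    [30,4,2.6,65,0,0.7,0],
    [30,4,2.6,65,0,0.7,0],
  ],
)

```text
time_s: 4.65
ee_pos: [0.4954, 0.3111, 0.0579]
tool_rot: [3.129, 0.272, -0.008]
ft_force: [0.1, -0.6, -0.3]
grip_width: 0.0556
```

```bash
python3 -c "
from h import *
go(496.5,313.8,10,36)"
```

```text
shift [ 1.7 -2.5 21.9] turn [ 0.    0.28 -0.08] tcp [495.4 311.1  57.9] w 55.6 t 4.65 F [ 0.1 -0.6 -0.3]
```

>>> apply_moves(
  motion=[
    [30,1.7,-2.5,8,0,0.3,0],
    [30,1.7,-2.5,15,0,0.3,0],
    [30,1.7,-2.5,19,0,0.3,0],
    [30,1.7,-2.5,19,0,0.3,0],
    [30,1.7,-2.5,19,0,0.3,0],
  ],
)

```text
time_s: 5.15
ee_pos: [0.4968, 0.314, 0.0393]
tool_rot: [-3.13, -0.272, -0.002]
ft_force: [-0.3, 0.3, 0.4]
grip_width: 0.0557
```

```bash
python3 -c "
from h import *
go(496.5,313.8,10,31)"
```

```text
shift [-0.4  0.1  8.3] turn [-0.   -0.06 -0.07] tcp [496.8 314.   39.3] w 55.7 t 5.15 F [-0.3  0.3  0.4]
```

>>> apply_moves(
  motion=[
    [30,0,0,3,0,0,0],
    [30,0,0,6,0,0,0],
    [30,0,0,8,0,0,0],
    [30,0,0,8,0,0,0],
  ],
)

```text
time_s: 5.55
ee_pos: [0.4969, 0.3141, 0.0313]
tool_rot: [-3.13, -0.272, -0.001]
ft_force: [0.2, -0.2, -0.3]
grip_width: 0.0553
```

```bash
python3 -c "
from h import *
go(496.5,313.8,10,31)"
```

```text
shift [-0.4  0.2  0.3] turn [-0.01 -0.05 -0.06] tcp [496.9 314.1  31.3] w 55.3 t 5.55 F [ 0.2 -0.2 -0.3]
```

>>> apply_moves(
  motion=[
    [30,0,0,1,0,0,0],
    [30,0,0,1.5,0,0,0],
    [30,0,0,1.5,0,0,0],
    [70,0,0,1.5,0,0,0],
    [70,0,0,1.5,0,0,0],
  ],
)

```text
time_s: 6.05
ee_pos: [0.4969, 0.314, 0.0297]
tool_rot: [-3.13, -0.272, -0.002]
ft_force: [0.2, 0.8, 0.1]
grip_width: 0.0679
```

>>> apply_moves(
  motion=[
    [74,0,0,0,0,0,0],
    [74,0,0,-20,0,0,0],
    [74,0,0,-60,0,0,0],
    [74,0,0,-110,0,0,0],
    [74,0,0,-130,0,0,0],
  ],
)

```text
time_s: 6.55
ee_pos: [0.499, 0.3149, 0.1648]
tool_rot: [-3.127, -0.272, -0.013]
ft_force: [0.8, 1.5, -0.1]
grip_width: 0.0743
```

```bash
python3 -c "
from h import *
go(605,-53.5,75,160)
c=cam('scene'); save('s3.png',c['image'][170:330,130:330],3)"
```

```text
shift [ 40.8 381.2   4.5] turn [  0.18  -0.47 -65.06] tcp [499.  314.9 164.8] w 74.3 t 6.55 F [ 0.8  1.5 -0.1]
```

View pics/s3.png

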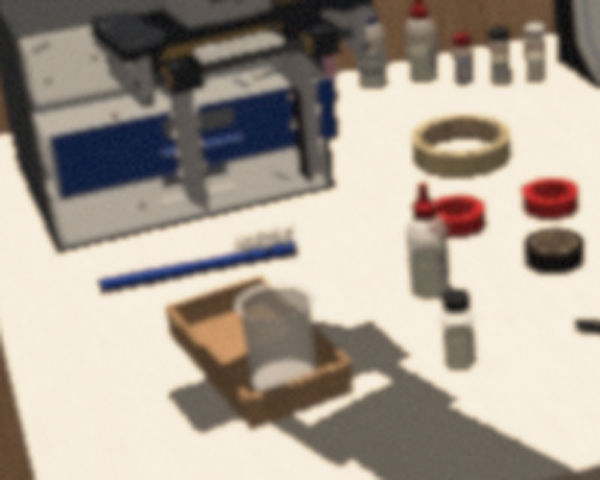

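The beaker is standing in the near half of the carton (crop 280,340). On to the box.

>>> apply_moves(
  motion=[
    [90,41,381,4,0,0,-65],
    [90,41,381,4,0,0,-65],
    [90,41,381,4,0,0,-65],
    [90,41,381,4,0,0,-65],
    [90,41,381,4,0,0,-65],
  ],
)

```text
time_s: 7.1
ee_pos: [0.563, 0.0913, 0.1601]
tool_rot: [2.847, 1.325, 0.01]
ft_force: [-0.4, 0.8, 0.2]
grip_width: 0.0898
```

```bash
python3 -c "
from h import *
go(605,-53.5,75,160)"
```

```text
shift [-83.7 125.4   0.2] turn [  0.29  -0.25 -25.07] tcp [563.   91.3 160.1] w 89.8 t 7.1 F [-0.4  0.8  0.2]
```

>>> apply_moves(
  motion=[
    [90,-84,125,10,0,0,-25],
    [90,-84,125,10,0,0,-25],
    [90,-84,125,10,0,0,-25],
    [90,-84,125,10,0,0,-25],
    [90,-84,125,10,0,0,-25],
  ],
)

```text
time_s: 7.6
ee_pos: [0.6041, -0.0546, 0.1487]
tool_rot: [2.497, 1.906, 0.008]
ft_force: [0.4, -0.2, 0.6]
grip_width: 0.0899
```

```bash
python3 -c "
from h import *
go(605,-53.5,75,90)"
```

```text
shift [ 1.1  0.4 58.7] turn [ 0.2  -0.2  -0.29] tcp [604.1 -54.6 148.7] w 89.9 t 7.6 F [ 0.4 -0.2  0.6]
```

>>> apply_moves(
  motion=[
    [90,1,0,30,0,0,0],
    [90,1,0,70,0,0,0],
    [90,1,0,105,0,0,0],
    [90,1,0,115,0,0,0],
    [90,1,0,115,0,0,0],
  ],
)

```text
time_s: 8.1
ee_pos: [0.6033, -0.0516, 0.032]
tool_rot: [-2.494, -1.906, -0.004]
ft_force: [0.0, -0.9, 0.2]
grip_width: 0.0901
```

>>> apply_moves(
  motion=[
    [40,0,0,0,0,0,0],
    [40,0,0,0,0,0,0],
    [40,0,0,0,0,0,0],
    [40,0,0,0,0,0,0],
    [40,0,0,0,0,0,0],
  ],
)

```text
time_s: 8.6
ee_pos: [0.6043, -0.0519, 0.0333]
tool_rot: [-2.496, -1.907, -0.007]
ft_force: [1.3, -0.3, 4.1]
grip_width: 0.0599
```

```bash
python3 -c "
from h import *
go(605,-53.5,75,31)"
```

```text
shift [-1.4  1.1  2.3] turn [ 0.11 -0.21 -0.25] tcp [604.3 -51.9  33.3] w 59.9 t 8.6 F [ 1.3 -0.3  4.1]
```

>>> apply_moves(
  motion=[
    [40,0,0,-20,0,0,0],
    [40,0,0,-60,0,0,0],
    [40,0,0,-105,0,0,0],
    [40,0,0,-135,0,0,0],
    [40,0,0,-135,0,0,0],
  ],
)

```text
time_s: 9.1
ee_pos: [0.607, -0.0532, 0.1741]
tool_rot: [2.491, 1.903, 0.016]
ft_force: [-0.1, -0.7, -0.2]
grip_width: 0.0598
```

```bash
python3 -c "
from h import *
go(551.2,323.4,10,165)"
```

```text
shift [ 348.6 -153.     8.5] turn [ 0.49 -0.58 64.75] tcp [607.  -53.2 174.1] w 59.8 t 9.1 F [-0.1 -0.7 -0.2]
```

>>> apply_moves(
  motion=[
    [40,349,-153,8,0.4,-0.4,64.7],
    [40,349,-153,8,0.4,-0.4,64.7],
    [40,349,-153,8,0.4,-0.4,64.7],
    [40,349,-153,8,0.4,-0.4,64.7],
    [40,349,-153,8,0.4,-0.4,64.7],
  ],
)

```text
time_s: 9.6
ee_pos: [0.57, 0.1825, 0.1645]
tool_rot: [-3.004, -0.916, -0.001]
ft_force: [1.2, -0.6, -0.0]
grip_width: 0.0596
```

```bash
python3 -c "
from h import *
go(551.2,323.4,10,165)"
```

```text
shift [  63.  -127.4   -0.3] turn [-0.06 -0.05 23.91] tcp [570.  182.5 164.5] w 59.6 t 9.6 F [ 1.2 -0.6 -0. ]
```

>>> apply_moves(
  motion=[
    [40,63,-127.4,5,0,0,23.9],
    [40,63,-127.4,5,0,0,23.9],
    [40,63,-127.4,5,0,0,23.9],
    [40,63,-127.4,15,0,0,23.9],
    [40,63,-127.4,15,0,0,23.9],
  ],
)

```text
time_s: 10.1
ee_pos: [0.5489, 0.3234, 0.146]
tool_rot: [3.129, 0.279, -0.008]
ft_force: [-0.2, -0.8, -1.0]
grip_width: 0.0597
```

>>> apply_moves(
  motion=[
    [40,0,0,0,0,0,0],
    [40,0,0,0,0,0,0],
  ],
)

```text
time_s: 10.3
ee_pos: [0.5487, 0.3218, 0.1449]
tool_rot: [3.128, 0.277, -0.011]
ft_force: [0.8, 0.4, -0.8]
grip_width: 0.0601
```

```bash
python3 -c "
from h import *
go(551.2,323.4,10,110)"
```

```text
shift [ 3.  -1.1 34.9] turn [0.04 0.42 0.12] tcp [548.7 321.8 144.9] w 60.1 t 10.3 F [ 0.8  0.4 -0.8]
```

>>> apply_moves(
  motion=[
    [40,3,-1,20,0,0.4,0],
    [40,3,-1,35,0,0.4,0],
    [40,3,-1,35,0,0.4,0],
  ],
)

```text
time_s: 10.6
ee_pos: [0.5496, 0.3216, 0.107]
tool_rot: [3.127, 0.275, -0.009]
ft_force: [-0.4, 0.0, -0.7]
grip_width: 0.0598
```

```bash
cat >> h.py <<'E'
CC=np.array([.5394,.3213]); CA=np.radians(10)
def cart(P):
    d=P[...,:2]-CC; c,s=np.cos(CA),np.sin(CA)
    return np.stack([d[...,0]*c+d[...,1]*s,-d[...,0]*s+d[...,1]*c,P[...,2]],-1)
E
python3 - <<'E'
from h import *
go(551.2,323.4,10,60)
c=cam('scene'); save('s4.png',c['image'][170:330,130:330],3)
Q=cart(cloud(c)).reshape(-1,3)
for lo,hi in((.035,.05),(.05,.062),(.062,.08)):
    q=Q[(Q[:,2]>lo)&(Q[:,2]<hi)&(abs(Q[:,0]+.04)<.036)&(abs(Q[:,1])<.045)]
    print(lo,len(q),np.percentile(q,[3,97],0).round(4).tolist() if len(q) else 0)
E
```

```text
shift [ 2.1 -1.5 46.9] turn [0.1  0.33 0.05] tcp [549.6 321.6 107. ] w 59.8 t 10.6 F [-0.4  0.  -0.7]
0.035 161 [[-0.0683, -0.0202, 0.0355], [-0.0161, 0.0218, 0.0495]]
0.05 188 [[-0.067, -0.0251, 0.0505], [-0.0159, 0.0221, 0.0616]]
0.062 290 [[-0.0686, -0.0266, 0.0626], [-0.0108, 0.0253, 0.0792]]
```

View pics/s4.png

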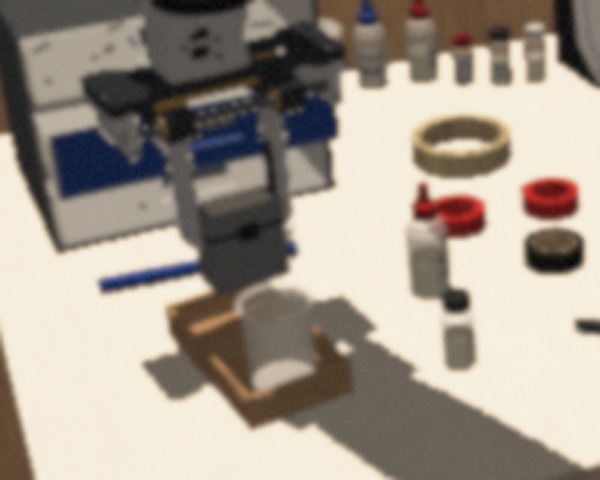

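The beaker is centred at carton x ≈ -40 mm, as planned, and the box is held straight above its place (crop 245,240). Now lowering it.

>>> apply_moves(
  motion=[
    [40,2,-1.5,20,0,0.3,0],
    [40,2,-1.5,40,0,0.3,0],
    [40,2,-1.5,54,0,0.3,0],
    [40,2,-1.5,54,0,0.3,0],
    [40,2,-1.5,54,0,0.3,0],
  ],
)

```text
time_s: 11.15
ee_pos: [0.5524, 0.3241, 0.0551]
tool_rot: [3.129, 0.275, 0.004]
ft_force: [1.1, 0.3, -0.3]
grip_width: 0.0599
```

```bash
python3 -c "
from h import *
go(551.2,323.4,10,38)"
```

```text
shift [-1.4  0.4 17.1] turn [ 0.06 -0.15  0.06] tcp [552.4 324.1  55.1] w 59.9 t 11.15 F [ 1.1  0.3 -0.3]
```

>>> apply_moves(
  motion=[
    [40,-1,0.4,8,0,0,0],
    [40,-1,0.4,14,0,0,0],
    [40,-1,0.4,17,0,0,0],
    [40,-1,0.4,17,0,0,0],
    [40,-1,0.4,17,0,0,0],
  ],
)

```text
time_s: 11.65
ee_pos: [0.5516, 0.3235, 0.0382]
tool_rot: [3.129, 0.275, 0.004]
ft_force: [0.5, -0.6, -1.6]
grip_width: 0.06
```

>>> apply_moves(
  motion=[
    [40,0,0,0.5,0,0,0],
    [40,0,0,0.5,0,0,0],
  ],
)

```text
time_s: 11.85
ee_pos: [0.5517, 0.3235, 0.0378]
tool_rot: [3.129, 0.276, 0.004]
ft_force: [-0.4, -0.4, -0.6]
grip_width: 0.0599
```

>>> apply_moves(
  motion=[
    [40,0,0,0.8,0,0,0],
    [40,0,0,0.8,0,0,0],
    [76,0,0,0.8,0,0,0],
    [76,0,0,0.8,0,0,0],
    [76,0,0,0.8,0,0,0],
  ],
)

```text
time_s: 12.35
ee_pos: [0.5517, 0.3235, 0.037]
tool_rot: [3.129, 0.275, 0.005]
ft_force: [-0.1, 0.7, -0.3]
grip_width: 0.0755
```

>>> apply_moves(
  motion=[
    [76,0,0,-20,0,0,0],
    [76,0,0,-60,0,0,0],
    [76,0,0,-110,0,0,0],
    [76,0,0,-130,0,0,0],
    [76,0,0,-130,0,0,0],
  ],
)

```text
time_s: 12.85
ee_pos: [0.5537, 0.3245, 0.1716]
tool_rot: [-3.128, -0.276, -0.017]
ft_force: [0.6, -0.1, -0.4]
grip_width: 0.0761
```

```bash
python3 -c "
from h import *
go(578,167,10,165)"
```

```text
shift [ -3.7 159.3   6.5] turn [-0.02 -0.63  0.07] tcp [553.7 324.5 171.6] w 76.1 t 12.85 F [ 0.6 -0.1 -0.4]
```

>>> apply_moves(
  motion=[
    [76,-4,159,6,0,-0.6,0],
    [76,-4,159,6,0,-0.6,0],
    [76,-4,159,6,0,-0.6,0],
    [76,-4,159,6,0,-0.6,0],
    [76,-4,159,6,0,-0.6,0],
  ],
)

```text
time_s: 13.35
ee_pos: [0.5769, 0.1659, 0.1635]
tool_rot: [-3.129, -0.271, 0.004]
ft_force: [-0.4, 0.4, 0.2]
grip_width: 0.0759
```

```bash
python3 - <<'E'
from h import *
go(578,167,10,31)
for n in('top','scene'):
    c=cam(n)
    P=cart(cloud(c)).reshape(-1,3)
    q=P[(P[:,2]>.06)&(P[:,2]<.074)&(abs(P[:,0]-.012)<.026)&(abs(P[:,1])<.045)]
    print(len(q)); 
    if len(q)>9: print((cv2.minAreaRect((q[:,:2]*1000).astype(np.float32))),q[:,2].mean())
    save(n+'5.png',c['image'])
im=np.hstack([cv2.resize(cv2.imread("pics/top5.png")[200:320,140:290],None,fx=2.5,fy=2.5),cv2.resize(cv2.imread("pics/scene5.png")[200:320,140:290],None,fx=2.5,fy=2.5)]); cv2.imwrite("pics/a5.png",im)
E
```

```text
shift [  1.6  -0.8 132.5] turn [-0.05  0.15 -0.1 ] tcp [576.9 165.9 163.5] w 75.9 t 13.35 F [-0.4  0.4  0.2]
404
((7.110348701477051, 6.40226936340332), (40.661014556884766, 52.56523132324219), 1.3264086246490479) 0.0688712729264386
195
((5.91534423828125, 2.7649497985839844), (57.45351791381836, 38.90582275390625), 89.86888122558594) 0.06624725717270634
```

View pics/a5.png

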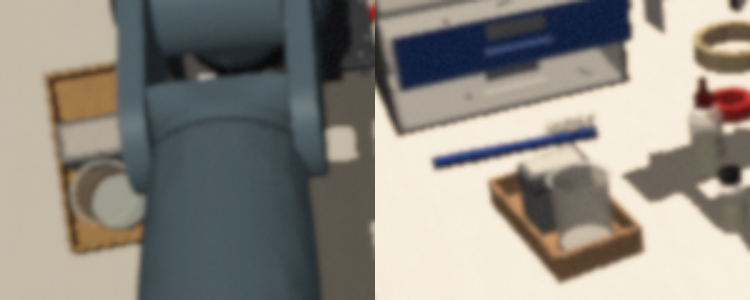

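The box stands in the middle with the beaker beside it, and the far end is free for the bottle. Now descending on the dropper.

>>> apply_moves(
  motion=[
    [76,1.5,-1,30,0,0,0],
    [76,1.5,-1,70,0,0,0],
    [76,1.5,-1,110,0,0,0],
    [76,1.5,-1,129,0,0,0],
    [76,1.5,-1,129,0,0,0],
  ],
)

```text
time_s: 13.95
ee_pos: [0.5743, 0.1709, 0.031]
tool_rot: [-3.128, -0.28, 0.015]
ft_force: [-0.3, 0.1, -0.1]
grip_width: 0.076
```

>>> apply_moves(
  motion=[
    [20,0,0,0,0,0,0],
    [20,0,0,0,0,0,0],
    [20,0,0,0,0,0,0],
    [20,0,0,0,0,0,0],
    [20,0,0,0,0,0,0],
  ],
)

```text
time_s: 14.45
ee_pos: [0.575, 0.1708, 0.032]
tool_rot: [-3.128, -0.28, 0.012]
ft_force: [-0.2, -1.2, 0.5]
grip_width: 0.0397
```

>>> apply_moves(
  motion=[
    [20,0,0,0,0,0,0],
    [20,0,0,0,0,0,0],
  ],
)

```text
time_s: 14.65
ee_pos: [0.5751, 0.1708, 0.0322]
tool_rot: [-3.128, -0.28, 0.012]
ft_force: [-0.5, 0.5, -0.9]
grip_width: 0.0332
```

>>> apply_moves(
  motion=[
    [20,0,0,0,0,0,0],
    [20,0,0,-20,0,0,0],
    [20,0,0,-60,0,0,0],
    [20,0,0,-105,0,0,0],
    [20,0,0,-125,0,0,0],
  ],
)

```text
time_s: 15.15
ee_pos: [0.5781, 0.171, 0.1618]
tool_rot: [-3.128, -0.28, 0.002]
ft_force: [0.5, 0.2, -0.5]
grip_width: 0.0333
```

```bash
python3 -c "
from h import *
go(588.6,330,10,155)"
```

```text
shift [  38.5 -154.7    7. ] turn [-0.07  0.05  0.21] tcp [578.1 171.  161.8] w 33.3 t 15.15 F [ 0.5  0.2 -0.5]
```

>>> apply_moves(
  motion=[
    [20,38.5,-154.7,5,0,0,0.2],
    [20,38.5,-154.7,5,0,0,0.2],
    [20,38.5,-154.7,5,0,0,0.2],
    [20,38.5,-154.7,5,0,0,0.2],
    [20,38.5,-154.7,5,0,0,0.2],
  ],
)

```text
time_s: 15.65
ee_pos: [0.588, 0.3315, 0.1564]
tool_rot: [-3.128, -0.278, 0.003]
ft_force: [-0.2, -0.4, -0.5]
grip_width: 0.0329
```

>>> apply_moves(
  motion=[
    [20,0,0,0,0,0,0],
    [20,0,0,0,0,0,0],
  ],
)

```text
time_s: 15.85
ee_pos: [0.588, 0.3301, 0.1561]
tool_rot: [-3.129, -0.276, 0.004]
ft_force: [-1.0, -0.3, -0.1]
grip_width: 0.033
```

```bash
python3 - <<'E'
from h import *
go(588.6,330,10,105)
c=cam('scene'); save('s6.png',c['image'][170:330,130:330],3)
Q=cart(cloud(c)).reshape(-1,3)
for z in np.arange(.115,.2,.012):
    q=Q[(Q[:,2]>z)&(Q[:,2]<z+.012)&(abs(Q[:,0]-.05)<.04)&(abs(Q[:,1])<.016)]
    print(z.round(3),len(q),np.percentile(q,[3,97],0)[:,:2].round(4).tolist() if len(q) else 0)
E
```

```text
shift [ 0.7  0.2 51.1] turn [-0.04  0.14  0.08] tcp [588.  330.1 156.1] w 33.0 t 15.85 F [-1.  -0.3 -0.1]
0.115 26 [[0.0381, -0.014], [0.0528, 0.0149]]
0.127 65 [[0.0366, -0.0117], [0.052, 0.0154]]
0.139 64 [[0.036, -0.0134], [0.0505, 0.0157]]
0.151 61 [[0.0347, -0.0157], [0.0457, 0.0138]]
0.163 67 [[0.035, -0.0152], [0.0476, 0.0142]]
0.175 78 [[0.0361, -0.0155], [0.0498, 0.0144]]
0.187 67 [[0.0397, -0.0157], [0.0542, 0.0124]]
0.199 60 [[0.0421, -0.0156], [0.0547, 0.0108]]
```

View pics/s6.png

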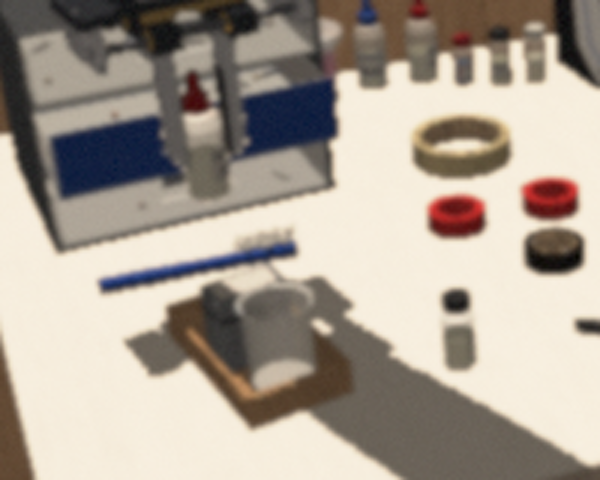

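>>> apply_moves(
  motion=[
    [20,0.5,0,20,0,0,0],
    [20,0.5,0,40,0,0,0],
    [20,0.5,0,48,0,0,0],
    [20,0.5,0,48,0,0,0],
  ],
)

```text
time_s: 16.3
ee_pos: [0.5877, 0.329, 0.1068]
tool_rot: [3.129, 0.274, -0.008]
ft_force: [-0.1, -0.1, -1.3]
grip_width: 0.033
```

```bash
python3 - <<'E'
from h import *
go(588.6,330,10,60)
c=cam('scene'); Q=cart(cloud(c)).reshape(-1,3)
q=Q[(Q[:,2]>.062)&(Q[:,2]<.074)&(Q[:,0]>-.005)&(Q[:,0]<.06)&(abs(Q[:,1])<.018)]
print(len(q),np.histogram(q[:,0],np.arange(-.005,.061,.005)))
q=Q[(Q[:,2]>.08)&(Q[:,2]<.1)&(Q[:,0]>-.005)&(Q[:,0]<.08)&(abs(Q[:,1])<.018)]
print(len(q),np.histogram(q[:,0],np.arange(-.005,.081,.005))[0])
E
```

```text
shift [ 1.3 -0.9 46.8] turn [-0.01  0.29  0.  ] tcp [587.7 329.  106.8] w 33.0 t 16.3 F [-0.1 -0.1 -1.3]
95 (array([10, 23, 15, 18, 14, 10,  0,  0,  1,  3,  0,  1,  0]), array([-0.005,  0.   ,  0.005,  0.01 ,  0.015,  0.02 ,  0.025,  0.03 ,
        0.035,  0.04 ,  0.045,  0.05 ,  0.055,  0.06 ]))
116 [ 0  0  0  0  0  0  0  2 43 44 17  7  2  1  0  0  0]
```

>>> apply_moves(
  motion=[
    [20,0,-1,20,0,0.3,0],
    [20,0,-1,40,0,0.3,0],
    [20,0,-1,54,0,0.3,0],
    [20,0,-1,54,0,0.3,0],
    [20,0,-1,54,0,0.3,0],
  ],
)

```text
time_s: 16.85
ee_pos: [0.5888, 0.3306, 0.055]
tool_rot: [-3.129, -0.274, -0.005]
ft_force: [0.3, -0.2, -0.7]
grip_width: 0.033
```

```bash
python3 -c "
from h import *
go(587.6,330,10,36)"
```

```text
shift [-1.3  0.4 19. ] turn [-0.05 -0.2   0.02] tcp [588.8 330.6  55. ] w 33.0 t 16.85 F [ 0.3 -0.2 -0.7]
```

>>> apply_moves(
  motion=[
    [20,-1.3,0,8,0,0,0],
    [20,-1.3,0,15,0,0,0],
    [20,-1.3,0,18.5,0,0,0],
    [20,-1.3,0,18.5,0,0,0],
    [20,-1.3,0,18.5,0,0,0],
  ],
)

```text
time_s: 17.35
ee_pos: [0.5875, 0.3304, 0.0364]
tool_rot: [-3.128, -0.274, -0.005]
ft_force: [-0.4, 0.3, 0.2]
grip_width: 0.0329
```

>>> apply_moves(
  motion=[
    [20,0,0,0.6,0,0,0],
    [20,0,0,0.6,0,0,0],
    [55,0,0,0.6,0,0,0],
    [55,0,0,0.6,0,0,0],
    [55,0,0,0.6,0,0,0],
  ],
)

```text
time_s: 17.85
ee_pos: [0.5875, 0.3304, 0.0359]
tool_rot: [-3.128, -0.274, -0.005]
ft_force: [0.5, -0.5, -0.1]
grip_width: 0.053
```

>>> apply_moves(
  motion=[
    [60,0,0,0,0,0,0],
    [60,0,0,-20,0,0,0],
    [60,0,0,-60,0,0,0],
    [60,0,0,-110,0,0,0],
    [60,0,0,-130,0,0,0],
  ],
)

```text
time_s: 18.35
ee_pos: [0.5895, 0.3311, 0.1719]
tool_rot: [-3.126, -0.274, -0.018]
ft_force: [1.1, -0.3, 0.9]
grip_width: 0.0599
```

```bash
python3 -c "
from h import *
go(469,183,10,150)
c=cam('scene'); save('s7.png',c['image'][170:330,130:330],3)"
```

```text
shift [-144.6  125.    19.9] turn [-0.13 -0.66  0.02] tcp [589.5 331.1 171.9] w 59.9 t 18.35 F [ 1.1 -0.3  0.9]
```

View pics/s7.png

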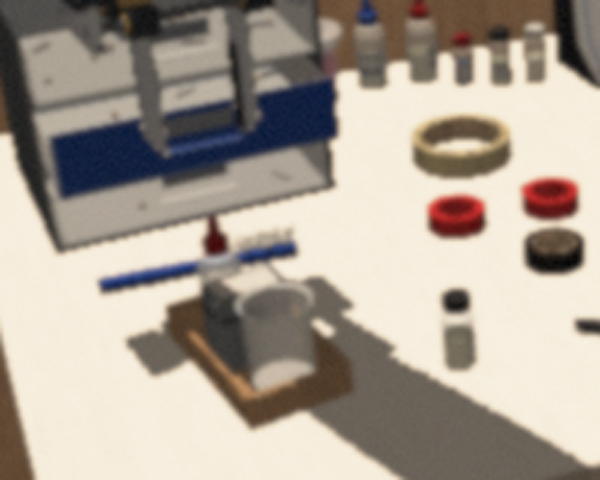

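All three stand in the carton in a row. Next is the vial.

>>> apply_moves(
  motion=[
    [60,-144.6,125,10,0,-0.6,0],
    [60,-144.6,125,20,0,-0.6,0],
    [60,-144.6,125,20,0,-0.6,0],
    [60,-144.6,125,20,0,-0.6,0],
    [60,-144.6,125,20,0,-0.6,0],
  ],
)

```text
time_s: 18.9
ee_pos: [0.4661, 0.181, 0.1487]
tool_rot: [-3.127, -0.27, 0.002]
ft_force: [-0.0, -0.2, -0.5]
grip_width: 0.0597
```

```bash
python3 -c "
from h import *
go(469,183,10,60)"
```

```text
shift [ 3.3 -1.2 88.7] turn [-0.15  0.06 -0.13] tcp [466.1 181.  148.7] w 59.7 t 18.9 F [-0.  -0.2 -0.5]
```

>>> apply_moves(
  motion=[
    [60,3,-1,20,0,0,0],
    [60,3,-1,50,0,0,0],
    [60,3,-1,70,0,0,0],
    [60,3,-1,75,0,0,0],
    [60,3,-1,75,0,0,0],
  ],
)

```text
time_s: 19.4
ee_pos: [0.4684, 0.1829, 0.0729]
tool_rot: [-3.127, -0.27, 0.005]
ft_force: [-0.4, 0.6, 0.1]
grip_width: 0.0598
```

```bash
python3 -c "
from h import *
go(469,183,10,24)"
```

```text
shift [ 0.7  0.1 48.9] turn [-0.16  0.17 -0.12] tcp [468.4 182.9  72.9] w 59.8 t 19.4 F [-0.4  0.6  0.1]
```

>>> apply_moves(
  motion=[
    [60,0.7,0,20,0,0,0],
    [60,0.7,0,40,0,0,0],
    [60,0.7,0,48,0,0,0],
    [60,0.7,0,48,0,0,0],
    [12,0.7,0,48,0,0,0],
  ],
)

```text
time_s: 19.9
ee_pos: [0.47, 0.1834, 0.026]
tool_rot: [-3.127, -0.271, 0.002]
ft_force: [0.0, -0.3, -0.1]
grip_width: 0.0551
```

>>> apply_moves(
  motion=[
    [12,0,0,0,0,0,0],
    [12,0,0,0,0,0,0],
    [12,0,0,0,0,0,0],
    [12,0,0,0,0,0,0],
    [12,0,0,0,0,0,0],
  ],
)

```text
time_s: 20.4
ee_pos: [0.4703, 0.1834, 0.0264]
tool_rot: [-3.127, -0.271, 0.001]
ft_force: [-0.5, -0.3, 2.6]
grip_width: 0.0244
```

>>> apply_moves(
  motion=[
    [12,0,0,0,0,0,0],
    [12,0,0,-20,0,0,0],
    [12,0,0,-60,0,0,0],
    [12,0,0,-105,0,0,0],
    [12,0,0,-125,0,0,0],
  ],
)

```text
time_s: 20.9
ee_pos: [0.4723, 0.1834, 0.1555]
tool_rot: [-3.127, -0.271, -0.008]
ft_force: [-0.2, 0.1, 0.2]
grip_width: 0.0246
```

```bash
python3 -c "
from h import *
go(445,-330,10,135)"
```

```text
shift [-115.3  501.1   18.6] turn [-0.14 -0.32 -0.1 ] tcp [472.3 183.4 155.5] w 24.6 t 20.9 F [-0.2  0.1  0.2]
```

>>> apply_moves(
  motion=[
    [12,-58,250,5,0,-0.3,0],
    [12,-58,250,5,0,-0.3,0],
    [12,-58,250,5,0,-0.3,0],
    [12,-58,250,5,0,-0.3,0],
    [12,-58,250,5,0,-0.3,0],
  ],
)

```text
time_s: 21.4
ee_pos: [0.4579, -0.0684, 0.1495]
tool_rot: [-3.127, -0.271, -0.001]
ft_force: [1.3, -0.1, 0.1]
grip_width: 0.0248
```

```bash
python3 -c "
from h import *
go(445,-330,10,120)"
```

```text
shift [-57.7 255.6  28.9] turn [-0.14 -0.04 -0.09] tcp [457.9 -68.4 149.5] w 24.8 t 21.4 F [ 1.3 -0.1  0.1]
```

>>> apply_moves(
  motion=[
    [12,-58,256,5,0,0,0],
    [12,-58,256,10,0,0,0],
    [12,-58,256,20,0,0,0],
    [12,-58,256,29,0,0,0],
    [12,-58,256,29,0,0,0],
  ],
)

```text
time_s: 21.9
ee_pos: [0.4451, -0.3163, 0.1224]
tool_rot: [-3.127, -0.27, -0.001]
ft_force: [0.7, 0.7, 0.3]
grip_width: 0.0245
```

```bash
python3 -c "
from h import *
go(445,-330,10,50)"
```

```text
shift [-2.5 13.6 72.4] turn [-0.14 -0.05 -0.12] tcp [ 445.1 -316.3  122.4] w 24.5 t 21.9 F [0.7 0.7 0.3]
```

>>> apply_moves(
  motion=[
    [12,-2.5,13.6,5,0,0,0],
    [12,-2.5,13.6,35,0,0,0],
    [12,-2.5,13.6,65,0,0,0],
    [12,-2.5,13.6,72,0,0,0],
    [12,-2.5,13.6,72,0,0,0],
  ],
)

```text
time_s: 22.4
ee_pos: [0.4444, -0.3286, 0.0492]
tool_rot: [-3.125, -0.271, 0.002]
ft_force: [0.1, -0.7, -0.6]
grip_width: 0.0247
```

```bash
python3 -c "
from h import *
go(445,-330,10,29)"
```

```text
shift [ 0.3  1.6 20.2] turn [-0.3   0.04 -0.08] tcp [ 444.4 -328.6   49.2] w 24.7 t 22.4 F [ 0.1 -0.7 -0.6]
```

>>> apply_moves(
  motion=[
    [12,0,1,8,-0.3,0,0],
    [12,0,1,15,-0.3,0,0],
    [12,0,1,20,-0.3,0,0],
    [12,0,1,20,-0.3,0,0],
    [12,0,1,20,-0.3,0,0],
  ],
)

```text
time_s: 22.9
ee_pos: [0.4447, -0.3295, 0.0294]
tool_rot: [3.13, 0.272, -0.001]
ft_force: [0.7, -1.1, -0.5]
grip_width: 0.0243
```

>>> apply_moves(
  motion=[
    [12,0,0,0.6,0,0,0],
    [12,0,0,0.6,0,0,0],
    [45,0,0,0.6,0,0,0],
    [45,0,0,0.6,0,0,0],
    [45,0,0,0.6,0,0,0],
  ],
)

```text
time_s: 23.4
ee_pos: [0.4447, -0.3296, 0.0289]
tool_rot: [3.129, 0.271, -0.0]
ft_force: [-0.6, 0.9, -0.5]
grip_width: 0.044
```

>>> apply_moves(
  motion=[
    [50,0,0,0,0,0,0],
    [50,0,0,-20,0,0,0],
    [50,0,0,-60,0,0,0],
    [50,0,0,-100,0,0,0],
    [50,0,0,-110,0,0,0],
  ],
)

```text
time_s: 23.9
ee_pos: [0.4468, -0.3317, 0.1441]
tool_rot: [3.123, 0.271, 0.008]
ft_force: [1.2, -0.7, 0.4]
grip_width: 0.0501
```

```bash
python3 -c "
from h import *
go(583.5,52,90,130)"
```

```text
shift [ 200.7 -354.6   12.2] turn [  0.54   0.11 -80.08] tcp [ 446.8 -331.7  144.1] w 50.1 t 23.9 F [ 1.2 -0.7  0.4]
```

>>> apply_moves(
  motion=[
    [72,200,-355,0,0.5,0,-80],
    [72,200,-355,0,0.5,0,-80],
    [72,200,-355,0,0.5,0,-80],
    [72,200,-355,0,0.5,0,-80],
    [72,200,-355,0,0.5,0,-80],
  ],
)

```text
time_s: 24.4
ee_pos: [0.5295, -0.0923, 0.14]
tool_rot: [-2.809, -1.407, 0.003]
ft_force: [0.3, -0.6, -0.8]
grip_width: 0.0717
```

```bash
python3 -c "
from h import *
go(583.5,52,90,130)"
```

```text
shift [148.  -43.2   9.9] turn [ -0.08   0.07 -36.78] tcp [529.5 -92.3 140. ] w 71.7 t 24.4 F [ 0.3 -0.6 -0.8]
```

>>> apply_moves(
  motion=[
    [72,148,-43,10,0,0,-36.8],
    [72,148,-43,10,0,0,-36.8],
    [72,148,-43,10,0,0,-36.8],
    [72,148,-43,10,0,0,-36.8],
    [72,148,-43,10,0,0,-36.8],
  ],
)

```text
time_s: 24.9
ee_pos: [0.5831, 0.0542, 0.1283]
tool_rot: [-2.211, -2.228, 0.005]
ft_force: [0.6, -0.2, -0.6]
grip_width: 0.0717
```

```bash
python3 -c "
from h import *
go(583.5,52,90,60)"
```

```text
shift [-2.1  0.7 68.3] turn [-0.23  0.02  0.43] tcp [583.1  54.2 128.3] w 71.7 t 24.9 F [ 0.6 -0.2 -0.6]
```

>>> apply_moves(
  motion=[
    [72,-2,0.5,20,0,0,0],
    [72,-2,0.5,50,0,0,0],
    [72,-2,0.5,75,0,0,0],
    [72,-2,0.5,85,0,0,0],
    [72,-2,0.5,85,0,0,0],
  ],
)

```text
time_s: 25.4
ee_pos: [0.5816, 0.0522, 0.0412]
tool_rot: [-2.209, -2.226, 0.009]
ft_force: [-0.2, -0.2, 0.3]
grip_width: 0.072
```

```bash
python3 -c "
from h import *
go(583.5,52,90,4)"
```

```text
shift [-0.3  2.2 37.2] turn [-0.47 -0.    0.43] tcp [581.6  52.2  41.2] w 72.0 t 25.4 F [-0.2 -0.2  0.3]
```

>>> apply_moves(
  motion=[
    [72,0,2,12,-0.4,0,0],
    [72,0,2,24,-0.4,0,0],
    [72,0,2,31,-0.4,0,0],
    [72,0,2,35,-0.4,0,0],
    [72,0,2,35,-0.4,0,0],
  ],
)

```text
time_s: 25.9
ee_pos: [0.5829, 0.0523, 0.0056]
tool_rot: [-2.212, -2.228, 0.002]
ft_force: [-0.2, -0.4, -0.4]
grip_width: 0.072
```

>>> apply_moves(
  motion=[
    [40,0,0,0,0,0,0],
    [40,0,0,0,0,0,0],
    [40,0,0,0,0,0,0],
    [40,0,0,0,0,0,0],
    [40,0,0,0,0,0,0],
  ],
)

```text
time_s: 26.4
ee_pos: [0.5833, 0.0523, 0.006]
tool_rot: [-2.212, -2.229, 0.001]
ft_force: [0.0, -0.2, 1.8]
grip_width: 0.052
```

```bash
python3 -c "
from h import *
go(583.5,52,90,4)"
```

```text
shift [-0.3  0.2  2. ] turn [-0.08 -0.01  0.43] tcp [583.3  52.3   6. ] w 52.0 t 26.4 F [ 0.  -0.2  1.8]
```

>>> apply_moves(
  motion=[
    [40,0,0,0,0,0,0],
    [40,0,0,-20,0,0,0],
    [40,0,0,-60,0,0,0],
    [40,0,0,-100,0,0,0],
    [40,0,0,-115,0,0,0],
  ],
)

```text
time_s: 26.9
ee_pos: [0.5858, 0.0521, 0.1252]
tool_rot: [2.21, 2.227, 0.005]
ft_force: [0.9, -0.1, -1.5]
grip_width: 0.0515
```

```bash
python3 -c "
from h import *
go(560,-333,90,120)"
```

```text
shift [-384.9  -28.7    5.3] turn [0.3  0.03 0.43] tcp [585.8  52.1 125.2] w 51.5 t 26.9 F [ 0.9 -0.1 -1.5]
```

>>> apply_moves(
  motion=[
    [40,-242,-18,0,0.3,0,0.4],
    [40,-242,-18,0,0.3,0,0.4],
    [40,-242,-18,0,0.3,0,0.4],
    [40,-242,-18,0,0.3,0,0.4],
    [40,-242,-18,0,0.3,0,0.4],
  ],
)

```text
time_s: 27.4
ee_pos: [0.5685, -0.1921, 0.124]
tool_rot: [-2.221, -2.22, 0.001]
ft_force: [0.8, 0.4, -1.1]
grip_width: 0.0523
```

```bash
python3 -c "
from h import *
go(560,-333,90,110)"
```

```text
shift [-140.9   -8.4   14. ] turn [-0.08 -0.01 -0.02] tcp [ 568.5 -192.1  124. ] w 52.3 t 27.4 F [ 0.8  0.4 -1.1]
```

>>> apply_moves(
  motion=[
    [40,-141,-8,5,0,0,0],
    [40,-141,-8,10,0,0,0],
    [40,-141,-8,14,0,0,0],
    [40,-141,-8,14,0,0,0],
    [40,-141,-8,14,0,0,0],
  ],
)

```text
time_s: 27.9
ee_pos: [0.5594, -0.3331, 0.1081]
tool_rot: [-2.221, -2.216, 0.001]
ft_force: [-0.1, 0.6, -0.1]
grip_width: 0.0519
```

```bash
python3 -c "
from h import *
go(560,-333,90,40)"
```

```text
shift [-0.1  0.8 68.1] turn [-0.2  -0.14 -0.12] tcp [ 559.4 -333.1  108.1] w 51.9 t 27.9 F [-0.1  0.6 -0.1]
```

>>> apply_moves(
  motion=[
    [40,0,0,20,0,0,0],
    [40,0,0,45,0,0,0],
    [40,0,0,64,0,0,0],
    [40,0,0,68,0,0,0],
    [40,0,0,68,0,0,0],
  ],
)

```text
time_s: 28.4
ee_pos: [0.559, -0.3312, 0.0395]
tool_rot: [-2.218, -2.217, 0.001]
ft_force: [-0.4, 0.8, -0.0]
grip_width: 0.052
```

```bash
python3 -c "
from h import *
go(560,-333,90,9)"
```

```text
shift [-1.9  1.1 30.5] turn [-0.28 -0.21 -0.03] tcp [ 559.  -331.2   39.5] w 52.0 t 28.4 F [-0.4  0.8 -0. ]
```

>>> apply_moves(
  motion=[
    [40,-1,0,12,-0.3,-0.2,0],
    [40,-1,0,22,-0.3,-0.2,0],
    [40,-1,0,28,-0.3,-0.2,0],
    [40,-1,0,31,-0.3,-0.2,0],
    [40,-1,0,31,-0.3,-0.2,0],
  ],
)

```text
time_s: 28.9
ee_pos: [0.5588, -0.3321, 0.0082]
tool_rot: [-2.222, -2.221, -0.001]
ft_force: [0.6, 0.5, -1.5]
grip_width: 0.0522
```

>>> apply_moves(
  motion=[
    [40,0,0,0,0,0,0],
    [66,0,0,0,0,0,0],
    [66,0,0,0,0,0,0],
    [66,0,0,0,0,0,0],
  ],
)

```text
time_s: 29.3
ee_pos: [0.559, -0.3323, 0.0085]
tool_rot: [2.222, 2.22, 0.001]
ft_force: [0.5, 0.1, -0.5]
grip_width: 0.0659
```

>>> apply_moves(
  motion=[
    [70,0,0,-10,0,0,0],
    [70,0,0,-40,0,0,0],
    [70,0,0,-80,0,0,0],
    [70,0,0,-130,0,0,0],
    [70,0,0,-180,0,0,0],
  ],
)

```text
time_s: 29.8
ee_pos: [0.5586, -0.332, 0.1909]
tool_rot: [2.222, 2.22, 0.001]
ft_force: [-0.4, 0.1, 0.1]
grip_width: 0.0703
```

>>> apply_moves(
  motion=[
    [70,-250,0,0,0,0,0],
    [70,-250,0,0,0,0,0],
    [70,-250,0,0,0,0,0],
    [70,-250,0,0,0,0,0],
    [70,-250,0,0,0,0,0],
  ],
)

```text
time_s: 30.3
ee_pos: [0.5582, -0.5839, 0.1921]
tool_rot: [2.221, 2.22, 0.001]
ft_force: [0.4, -0.8, 0.7]
grip_width: 0.0696
```

```bash
python3 - <<'E'
from h import *
go(560,-600,90,190)
for n in('top','scene'): save(n+'9.png',cam(n)['image'])
E
```

```text
shift [-16.1   1.8   2.1] turn [ 0.07  0.04 -0.04] tcp [ 558.2 -583.9  192.1] w 69.6 t 30.3 F [ 0.4 -0.8  0.7]
```

View pics/top9.png

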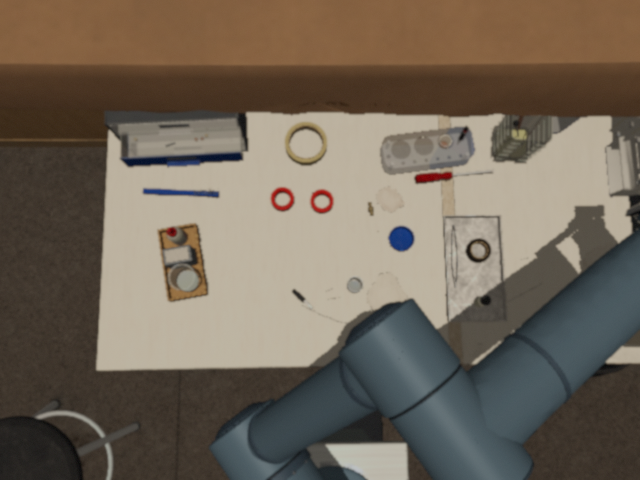

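All five items are placed: the carton row at (180,260), tape at (478,250) and vial at (485,300). The tweezers and cup are undisturbed. One numeric check before handing in.

```bash
python3 - <<'E'
from h import *
c=cam('top'); P=cloud(c).reshape(-1,3); Q=cart(P)
def rep(n,S,m):
    q=S[m]; print(n,len(q),cv2.minAreaRect((q[:,:2]*1000).astype(np.float32)),"z",np.median(q[:,2]).round(4))
x,y,z=Q.T; a=abs(y)<.04
rep("dropcap",Q,a&(z>.085)&(z<.12)&(x>.02)&(x<.08)); rep("dropper",Q,a&(z>.045)&(z<.08)&(x>.033)&(x<.08))
rep("box",Q,a&(z>.06)&(z<.076)&(x>-.008)&(x<.03)); rep("beaker",Q,a&(z>.062)&(z<.085)&(x<-.0135)&(x>-.08))
x,y,z=P.T; t=(abs(x-.519)<.11)&(abs(y+.32)<.055)
rep("tape",P,t&(z>.014)&(z<.03)&(x>.52)&(y<-.292)); rep("vial",P,t&(z>.05)&(z<.08)&(x<.48))
rep("cup",P,(abs(x-.484)<.03)&(abs(y+.053)<.03)&(z>.04)&(z<.07))
E
```

```text
dropcap 74 ((56.27045822143555, 3.0437803268432617), (20.759057998657227, 18.67793846130371), 25.781017303466797) z 0.0901
dropper 144 ((54.363075256347656, 0.48024749755859375), (30.374713897705078, 33.26963424682617), 53.768890380859375) z 0.0673
box 470 ((9.75766372680664, 2.8088207244873047), (35.67338943481445, 60.06020736694336), 0.34791120886802673) z 0.0689
beaker 177 ((-40.07007598876953, -1.1324787139892578), (54.47402572631836, 53.49418640136719), 80.86495971679688) z 0.0739
tape 283 ((559.127197265625, -330.42144775390625), (51.30580520629883, 52.054996490478516), 19.17049217224121) z 0.0201
vial 99 ((445.1891174316406, -325.99560546875), (21.264863967895508, 21.46158218383789), 60.88846969604492) z 0.0642
cup 67 ((483.48004150390625, -52.808162689208984), (33.80661392211914, 33.403228759765625), 56.6280403137207) z 0.0495
```

```bash
python3 -c "
from rig import r
print(r.hand_in())"
```

```text
the job is handed in; nothing more can be done
None
```

Both kits are made up, and the job was handed in at about 30 s of the 131 s allowed; no verdict is reported. I gripped each item once and placed it upright (the tape flat), with no failed grasps.

The last top-camera depth check put everything inside the limits:

| Item | Where | Measured position | Top height |
|---|---|---|---|
| Beaker | carton | x -40 mm, y -1 mm | 74 mm |
| Box | carton | x +10 mm, y +3 mm | 69 mm |
| Dropper bottle | carton | x +55 mm, y +1 mm | not checked |
| Tape | tray | world (559, -330) mm, about 40 mm along and 11 mm across from the tray's centre | 20 mm |
| Vial | tray | world (445, -326) mm, about 74 mm along and 7 mm across from the tray's centre | 64 mm |

- **Left in place:** the dipping cup measured within 1 mm of where it started. The tweezers look unmoved in the last picture, but I did not measure them again.
- **Small disagreements:** the beaker sat tilted by roughly 2° in the grip before I placed it, and looks upright in the carton. The gripper read 52 mm on the tape, against the stated 53 to 55 mm.
- **Not checked:** I did not measure the final tilts, only judged them from the pictures and top heights.

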